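Sort the parts of a stripped pump head

TASK

The big pump head has been stripped for service; put its five parts where they belong. Stand both hexagonal steel check-valve cartridges upright in the round steel dish for cleaning, lay both white seal rings flat and side by side on the floor of the rectangular tray, and press the brass guide bush, narrow end down, into the bore of the pump head past its O-ring until the flange sits down on the face; stop pressing when it is home. Leave the spanner and the beaker alone.

Things in the scene. Friction and masses are not known exactly. Their poses are not given: they have to be found in the camera images.
- inlet_valve: Inlet check-valve cartridge, larger of two: an upright steel cartridge 44 mm tall with a hexagonal middle (z 12 to 32 mm) 22 mm across flats, 25.4 mm across corners; round foot 20 mm and round top 18 mm diameter. 60 g. Origin: centre of its underside, z up; the body's y axis is square to a pair of flats (other flats every 60 degrees). Stands on the bench.
- outlet_valve: Outlet check-valve cartridge, smaller of two: as the other but 36 mm tall, hexagon (z 10 to 26 mm) 18 mm across flats, 20.8 mm across corners; foot 16 mm, top 14 mm diameter. 60 g. Origin: centre of its underside, z up; y axis square to a pair of flats.
- large_seal: Larger white seal ring with a thin steel spring line on top: outer diameter 36 mm, hole 14 mm, 13 mm thick, lying flat. 20 g. Origin: centre of its underside, z up.
- small_seal: Smaller white seal ring: outer diameter 28 mm, hole 10 mm, 11 mm thick, lying flat. 20 g. Origin: centre of its underside, z up.
- guide_bush: Brass guide bush, 32 mm tall, standing narrow end down: a flange 42 mm in diameter and 10 mm thick at the top (z 22 to 32 mm), below it a round waisted  21 mm under the flange, 24 mm at its widest (z 9 to 11 mm), tapering below to a 16 mm nose. 70 g. Origin: centre of the nose's underside, z up.
- pump_head: Fixed steel block 84 x 68 mm, 36 high (foot plate 104 mm along x, 8 thick; port stubs to y +-50 mm, 18 high). Upright 28 mm bore in the middle of the flat top. Its O-ring, 8 mm below the face, narrows it to 20 mm: a bush let go stays some 8 mm proud; 4 to 12 N of push snaps it home, its origin then 14 mm above the head's. Origin: centre of underside, on the bore axis, z up.
- round_dish: Round open steel dish, fixed: 100 mm across, 104 mm over its lip, 18 mm high, inner floor 3 mm above its underside and about 92 mm across. Origin: centre of the underside, z up.
- flat_tray: Rectangular open aluminium tray, fixed: 120 mm along its x by 88 mm along its y, 13 mm high (rim 15 mm), walls 3 mm, floor 3 mm above its underside. Origin: centre of the underside, z up.
- open_spanner: Bystander: open-ended spanner, 148 mm long, 34 mm wide, 6 mm thick, lying on the bench behind the work. Origin: centre of its underside.
- beaker: Bystander: empty 100 ml glass beaker, 52 mm in diameter, 70 mm tall, standing behind the work. Origin: centre of its underside.
Not all that is in view belongs to the job. Several things have the shape of the guide_bush; the one meant has the colours described above.

How it is judged:
By the outcome, as a careful person would: the job done as asked, in the order asked, and still so for the second after the job is handed in, with the robot touching nothing.
It also fails if it takes over 112 s, if anything falls off the work surface, if the arm or the gripper's body presses on something with over 40 N, if the wrist force passes 120 N, or if a joint passes its speed limit or range.

ROBOT

A 7-joint arm with a two-finger parallel gripper is mounted at the origin on a cart in front of the work surface, level with it; the furniture and walls round the work are solid. World frame = base frame: x ahead of the robot, y to its left, z up, the work surface at z = 0. Lengths are in m, angles in rad, forces in N, time in s.
With the tool pointing down it reaches from about 0.4 to 0.85 m from the base axis. Payload 4.5 kg.
Tool frame: the origin (TCP) lies at the very end of the fingers, on their centre line; the grasp point (between the pads) lies grip_point_offset behind it (grip_point_offset is the distance from the TCP to the grasp point, in m); z points along the fingers, y is the line along which they close (so a half turn about z gives the same grasp; the last joint's range is limited). The gripper opens to 85 mm and grips with 20 to 120 N. Pads are 22 mm wide; open, the fingers measure 114 mm over their backs; the gripper's body (76 mm by 85 mm) begins 54 mm behind the grasp point. The pads swing forward as they close: fully open they stand 13 mm farther back than shut.
Start: joints at [-1.126, 0.689, -0.195, 1.565, 0.157, 0.902, -0.215], TCP at [0.25, 0.573, 0.231] pointing down, gripper open.
Joint ranges: [-3.01, 3.01], [-0.46, 2.08], [-1.47, 1.51], [0.13, 2.56], [-1, 4.14], [0.04, 2.09], [-2.66, 2.66]. Speed limits (rad/s): [2.57, 2.57, 3.14, 3.14, 3.14, 3.14, 3.14].

INTERFACE

Orientations are given as a unit quaternion [w, x, y, z].
In Python, from station import * gives the robot as it stands.
- The arm moves only by the tool run_rows, called as a command line: name --argument value ..., lists and objects as JSON in quotes. Schema: {"type":"object","properties":{"motion":{"type":"array","items":{"type":"number"},"minItems":5,"maxItems":40},"squeeze":{"type":"number"},"only":{"type":"string"},"quiet":{"type":"boolean"},"lines":{"type":"string"}},"required":["motion"],"additionalProperties":false}. motion is one flat list of numbers that holds 1 to 8 rows one after another, with no inner brackets; each row has 5 numbers: the finger opening in m, then dx, dy, dz in shares of 0.6 m (1.0 is 0.6 m), then a turn about the tool's z in normalised numbers (1 is 4 rad); each row shifts and turns the commanded pose from where the row before left it, along the tool's axes as they then stand; what a row does not reach is not made up. A row lasts 1/12 s, in which the tool goes at most 0.0417 m and 0.125 rad, less where a joint would pass 70% of its speed; a pose out of reach is approached as far as the arm can. The fingers move at their own pace and stop on an object; squeeze is the grip in N (left out, the last holds). Time passes only in rows, so rows that do not move let the fingers close. The tool returns the time, the measured TCP pose, the force, the opening and the grip force at its end. only (a regular expression) keeps the lines of the reply that match it, lines (a string "A,B") keeps lines A to B, and quiet returns only ok. Input that does not fit is refused with a message, and nothing moves.
- state(): the state, without advancing time (a new reading comes with each control period).
- capture(name): name is "scene" or "top" or "wrist"; returns a dict with "image" (384x512x3 uint8, red, green, blue), "fx", "fy", "cx", "cy" (pixels), "xyz" and "orientation" of the camera in the world. Camera axes: x right, y down, z forward; pixel columns grow to the right and rows downward; lengths in m; the calibration is good to about 2 mm. The wrist camera is an equidistant fisheye: a pixel r from the principal point sees the ray r / f radians off the axis. A picture is of the moment at which its call begins. There is no depth.
- close_job(): hands the job in; it is judged then, once.
Trained networks look in the newest picture that a camera, given by its name, has taken for a name from the list of things; names that differ only in an ending like _2 or _b are one class to them, and where a whole thing is asked for, a point or a joint stands for the part that bears it (a point fixed in the world has none). Each returns a list of dicts, best first, with "p" (0 to 1); they miss things now and then, are a little off and sometimes report something else, mostly with a low value. They report only what shows in the picture. A call takes as long as a camera call. They do not tell look-alikes from the thing itself.
- silhouettes(camera, name): "pixels" (384x512 bool, what is visible of it) and "centre" ([column, row] in pixels, amid what is visible of it).
The state is a dict: "t": time; "q": joint angles; "joint_vel": joint speeds; "joint_torque": joint torques, N m; "eef_pos": TCP position; "tool_rot": TCP orientation; "contact_force": force on the tool from outside, world axes, zero at the start; "moment": the same for the moment, N m; "grip_width": finger opening in m; "grip_force": force on a finger pad.
Only numpy, scipy, OpenCV 4.12 (cv2) and the standard library are available. Lean on these libraries where they do the work, as an engineer would, in place of code of your own. Each camera call takes 0.05 s, during which the arm holds its last target. There are 200 camera calls.

## Working session

There is one attempt and no reset: what is moved stays moved. The work goes in short steps, Python scripts to look and compute and a tool call to move; the robot and the scene stay as the last step left them, time stands still between calls to the robot, and variables do not carry over. Pictures are saved under pics/ and viewed, at most 14 in all, crops included, and the job is handed in when it is done.

```bash
ls; mkdir -p pics
```

Run:
```python
from station import *
import cv2,numpy as np
s=state();print({k:(np.round(v,3).tolist() if not isinstance(v,dict) else v) for k,v in s.items()})
for c in ["scene","top"]:
    d=capture(c);cv2.imwrite(f"pics/{c}0.png",d["image"][:,:,::-1])
    print(c,{k:np.round(v,4).tolist() for k,v in d.items() if k!="image"})
    for n in "inlet_valve outlet_valve large_seal small_seal guide_bush pump_head round_dish flat_tray open_spanner beaker".split():
        print(n,[(round(float(o["p"]),2),np.round(o["centre"],1).tolist(),int(o["pixels"].sum())) for o in silhouettes(c,n)])
```

```text
pics
{'t': 0.0, 'q': [-1.126, 0.69, -0.194, 1.566, 0.157, 0.903, -0.215], 'joint_vel': [0.0, -0.002, 0.003, 0.001, -0.001, -0.0, 0.001], 'joint_torque': [-0.001, -53.96, -1.267, -15.855, 0.009, 0.009, -0.0], 'eef_pos': [0.249, 0.572, 0.23], 'tool_rot': [-0.0, 0.204, 0.979, -0.001], 'contact_force': [-0.555, -0.194, -0.633], 'moment': [0.028, 0.034, -0.022], 'grip_force': 0.0, 'grip_width': 0.085}
scene {'fx': 375.1546, 'fy': 375.1546, 'cx': 254.9305, 'cy': 188.6078, 'xyz': [0.1899, 0.3871, 0.4146], 'orientation': [0.1281, -0.2257, 0.8181, -0.5132]}
inlet_valve [(0.79, [300.7, 214.3], 247)]
outlet_valve [(0.56, [238.0, 243.2], 174)]
large_seal [(0.62, [274.9, 206.1], 155)]
small_seal [(0.72, [298.7, 217.3], 210), (0.6, [284.6, 243.8], 136)]
guide_bush [(0.87, [247.5, 216.2], 283), (0.81, [198.2, 243.3], 368), (0.63, [226.7, 201.6], 252)]
pump_head [(0.56, [318.1, 181.7], 907)]
round_dish [(0.93, [267.4, 184.4], 715)]
flat_tray []
open_spanner [(0.69, [229.9, 173.7], 68), (0.61, [299.2, 215.7], 225)]
beaker [(0.75, [200.8, 173.3], 393)]
top {'fx': 492.018, 'fy': 492.018, 'cx': 258.7154, 'cy': 187.3293, 'xyz': [0.5054, -0.2449, 0.9061], 'orientation': [-0.0165, 0.7077, -0.7057, 0.0315]}
inlet_valve [(0.73, [250.4, 258.8], 97)]
outlet_valve [(0.61, [172.5, 223.1], 97), (0.25, [272.6, 88.8], 903)]
large_seal [(0.81, [266.9, 211.6], 256)]
small_seal [(0.69, [201.5, 261.0], 200)]
guide_bush [(0.75, [236.8, 166.6], 444), (0.7, [148.4, 190.6], 436), (0.66, [217.1, 215.0], 420)]
pump_head [(0.81, [358.4, 241.6], 2436), (0.47, [345.7, 119.7], 633)]
round_dish []
flat_tray [(0.87, [310.9, 294.2], 3519), (0.26, [271.7, 91.3], 805)]
open_spanner [(0.61, [342.8, 119.1], 543), (0.32, [357.8, 241.0], 2379)]
beaker [(0.69, [274.4, 87.9], 914)]
```

Run:
```python
import cv2
a=cv2.imread("pics/top0.png");cv2.imwrite("pics/topc.png",cv2.resize(a[60:360,110:430],None,fx=2,fy=2,interpolation=cv2.INTER_CUBIC))
a=cv2.imread("pics/scene0.png");cv2.imwrite("pics/scenec.png",cv2.resize(a[140:290,170:400],None,fx=3,fy=3,interpolation=cv2.INTER_CUBIC))
```

```text
(no output)
```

View pics/topc.png

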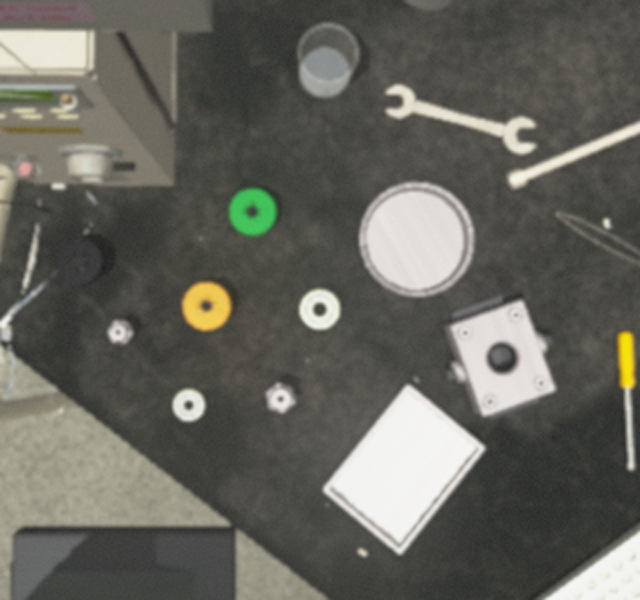

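View pics/scenec.png

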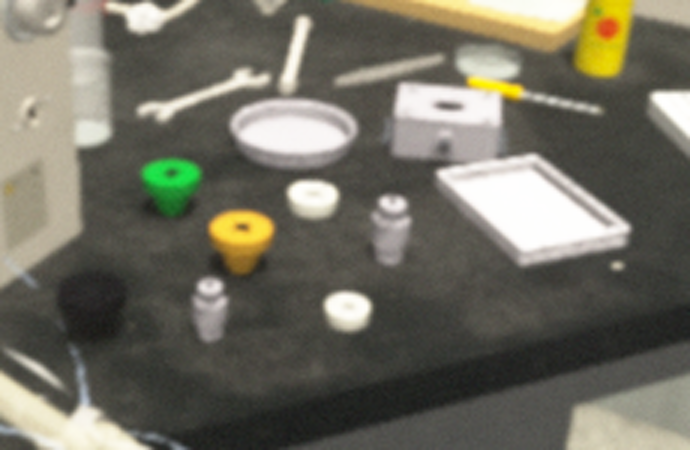

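The top view (crop, half-pixels offset 110,60) shows the brass bush at (206,306), with green and black look-alikes. The inlet valve is at (281,398), the outlet at (120,331), the large seal at (319,309), the small seal at (189,405), the dish at (416,239), the bore at (502,357), and the tray is centred near (404,470).

Create h.py:
```python
from station import *
import cv2,numpy as np
from scipy.spatial.transform import Rotation as R
from scipy.optimize import least_squares
def rot(q): return R.from_quat([q[1],q[2],q[3],q[0]]).as_matrix()
def proj(d,P,cam):
    p=(np.atleast_2d(P)-d["xyz"])@rot(d["orientation"])
    if cam=="wrist":
        r=np.hypot(p[:,0],p[:,1])+1e-12;k=np.arctan2(r,p[:,2])/r
        return np.c_[d["cx"]+d["fx"]*p[:,0]*k,d["cy"]+d["fy"]*p[:,1]*k]
    return np.c_[d["cx"]+d["fx"]*p[:,0]/p[:,2],d["cy"]+d["fy"]*p[:,1]/p[:,2]]
def ray(d,uv,z,cam="top"):
    a=(uv[0]-d["cx"])/d["fx"];b=(uv[1]-d["cy"])/d["fy"];v=np.array([a,b,1.])
    if cam=="wrist":
        t=np.hypot(a,b);v=np.array([a*np.sin(t)/t,b*np.sin(t)/t,np.cos(t)]) if t>1e-9 else np.array([0,0,1.])
    v=rot(d["orientation"])@v;c=np.array(d["xyz"]);return (c+v*(z-c[2])/v[2])[:2]
RINGS=dict(inlet_valve=[(10,0),(10,12),(12,12),(12,32),(9,32),(9,44)],outlet_valve=[(8,0),(8,10),(9.8,10),(9.8,26),(7,26),(7,36)],
 large_seal=[(18,0),(18,13)],small_seal=[(14,0),(14,11)],guide_bush=[(8,0),(12,9),(12,11),(21,22),(21,32)])
def hullc(d,name,xy,cam,z0=0):
    a=np.linspace(0,2*np.pi,40,endpoint=False)
    P=np.vstack([np.c_[xy[0]+r/1e3*np.cos(a),xy[1]+r/1e3*np.sin(a),0*a+z/1e3+z0] for r,z in RINGS[name]])
    h=cv2.convexHull(proj(d,P,cam).astype(np.float32));m=cv2.moments(h);return np.array([m["m10"]/m["m00"],m["m01"]/m["m00"]]),m["m00"]
def locate(d,name,px,cam,x0,z0=0):
    r=least_squares(lambda x:hullc(d,name,x,cam,z0)[0]-px,x0,diff_step=1e-4);return r.x,hullc(d,name,r.x,cam,z0)[1]
def cen(m): y,x=np.nonzero(m);return np.array([x.mean(),y.mean()])
def pose():
    s=state();p=np.array(s["eef_pos"]);M=rot(s["tool_rot"]);return p,M,s
def rel(x,y,z,yaw=None):
    """displacement in tool axes to (x,y,z); yaw = wanted world angle of tool y (mod pi)"""
    p,M,s=pose();dd=M.T@(np.array([x,y,z])-p);a=np.arctan2(M[1,1],M[0,1]);t=None
    if yaw is not None: t=(-(yaw-a)+np.pi/2)%np.pi-np.pi/2
    print("tcp",p.round(4),"yaw_y",a.round(3),"rel",dd.round(4),"turn",t,"q7",s["q"][6],"t",s["t"])
```

Run:
```python
from h import *
T=capture("top");S=capture("scene")
f=lambda u,v:(u/2+110-.25,v/2+60-.25)
for n,uv in dict(inlet_valve=(281,398),outlet_valve=(120,331),large_seal=(319,309),small_seal=(189,405),guide_bush=(206,306)).items():
    for c,d in(("top",T),("scene",S)):
        for o in silhouettes(c,n):
            x,A=locate(d,n,cen(o["pixels"]),c,ray(T,f(*uv),0.01))
            print(n,c,round(float(o["p"]),2),x.round(4),"area",int(o["pixels"].sum()),round(A))
    print(n,"click",ray(T,f(*uv),.03 if n!="large_seal" and n!="small_seal" else .012).round(4))
print("bore",ray(T,f(502,357),.036).round(4),"dish",ray(T,f(416,239),.018).round(4))
C=np.array([ray(T,f(*c),.015) for c in [(410,386),(485,447),(401,553),(324,490)]]);print("tray",C.round(4).tolist(),C.mean(0).round(4))
C=np.array([ray(T,f(*c),.036) for c in [(447,326),(523,300),(555,390),(484,416)]]);print("head",C.round(4).tolist(),C.mean(0).round(4))
for n in ["beaker","open_spanner"]: print(n,[ray(T,o["centre"],0).round(3) for o in silhouettes("top",n)])
cv2.imwrite("pics/w.png",capture("wrist")["image"][:,:,::-1])
rel(.5,-.2,.2)
```

```text
inlet_valve top 0.72 [ 0.5802 -0.3703] area 2504 161
inlet_valve top 0.6 [ 0.4388 -0.2476] area 137 154
inlet_valve scene 0.49 [ 0.4403 -0.247 ] area 211 236
inlet_valve click [ 0.4385 -0.2488]
outlet_valve top 0.53 [ 0.7461 -0.2891] area 934 115
outlet_valve top 0.44 [ 0.4963 -0.1049] area 92 110
outlet_valve scene 0.66 [ 0.4971 -0.1018] area 196 192
outlet_valve scene 0.48 [ 0.4749 -0.4393] area 911 108
outlet_valve click [ 0.4972 -0.1062]
large_seal top 0.54 [ 0.5169 -0.2826] area 277 311
large_seal scene 0.49 [ 0.5191 -0.2826] area 179 176
large_seal click [ 0.5173 -0.2831]
small_seal top 0.66 [ 0.4307 -0.1637] area 155 200
small_seal scene 0.55 [ 0.4326 -0.1639] area 136 166
small_seal click [ 0.4308 -0.1662]
guide_bush top 0.95 [ 0.5198 -0.1815] area 404 446
guide_bush top 0.81 [ 0.5586 -0.0682] area 438 464
guide_bush top 0.67 [ 0.6035 -0.2218] area 402 442
guide_bush scene 0.95 [ 0.5613 -0.0681] area 381 403
guide_bush scene 0.79 [ 0.5212 -0.1804] area 312 324
guide_bush click [ 0.5195 -0.182 ]
bore [ 0.475 -0.444] dish [ 0.5809 -0.371 ]
tray [[0.4481, -0.3652], [0.3936, -0.4325], [0.3002, -0.3563], [0.3557, -0.2876]] [ 0.3744 -0.3604]
head [[0.5022, -0.3955], [0.5254, -0.4634], [0.446, -0.4907], [0.4233, -0.4275]] [ 0.4742 -0.4443]
beaker [array([ 0.751, -0.288])]
open_spanner [array([ 0.698, -0.422])]
tcp [0.2496 0.5731 0.2313] yaw_y 1.16 rel [-0.5383 -0.6088  0.0312] turn None q7 -0.2150685485356413 t 1.85
```

View pics/scene0.png

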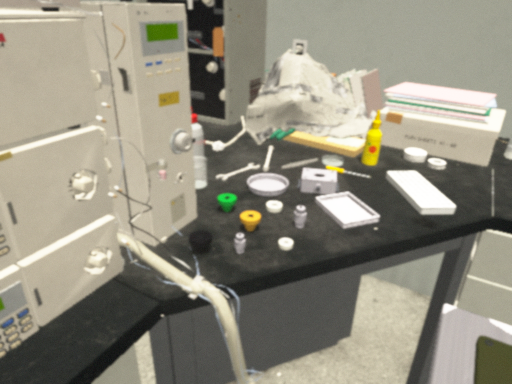

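Run:
```python
from h import *
import station
print({k:v for k,v in vars(station).items() if isinstance(v,(int,float)) and k[0]!="_"})
rel(.33,.2,.23);rel(.42,-.2,.21,0);
```

```text
{'grip_point_offset': 0.0187}
tcp [0.2496 0.5731 0.2313] yaw_y 1.16 rel [-0.2227 -0.3099  0.0013] turn None q7 -0.2150685485356413 t 1.85
tcp [0.2496 0.5731 0.2313] yaw_y 1.16 rel [-0.4649 -0.6407  0.0212] turn 1.1600542202684476 q7 -0.2150685485356413 t 1.85
```

View pics/top0.png

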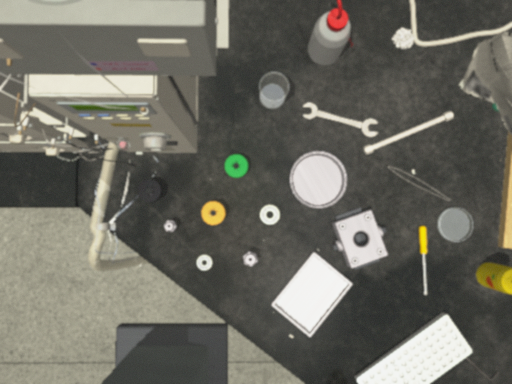

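Careful with the scale: shifts go in shares of 0.6 m and turns go in shares of 4 rad. That gives: -0.03 m / 0.6 = -0.05, -0.003 m / 0.6 = -0.005.

run_rows --motion '[0.085,-0.0433,-0.05,-0.005,0,0.085,-0.0433,-0.05,-0.005,0,0.085,-0.0433,-0.05,-0.005,0,0.085,-0.0433,-0.05,-0.005,0,0.085,-0.0433,-0.05,-0.005,0,0.085,-0.0433,-0.05,-0.005,0,0.085,-0.0433,-0.05,-0.005,0,0.085,-0.0433,-0.05,-0.005,0]' --squeeze 40

```text
t: 2.52
eef_pos: [0.3448, 0.2682, 0.2557]
tool_rot: [0.0, 0.204, 0.979, 0.0]
contact_force: [1.1, -0.4, -0.1]
grip_width: 0.0852
grip_force: 0.0
```

run_rows --motion '[0.085,-0.0433,-0.05,0,0,0.085,-0.0433,-0.05,0,0,0.085,-0.0433,-0.05,0,0]'

```text
t: 2.77
eef_pos: [0.3804, 0.1546, 0.2556]
tool_rot: [0.0, 0.204, 0.979, 0.0]
contact_force: [1.0, -1.2, -0.2]
grip_width: 0.0856
grip_force: 0.0
```

```bash
python3 -c "
from h import *
rel(.44,-.205,.22,.1)"
```

```text
tcp [0.3804 0.1546 0.2556] yaw_y 1.16 rel [-0.1981 -0.306   0.0356] turn 1.0603676482826452 q7 0.4806079050001275 t 2.7667
```

To row units: -0.034 m / 0.6 = -0.0567, -0.022 m / 0.6 = -0.0367.

run_rows --motion '[0.085,-0.0367,-0.0567,0,0,0.085,-0.0367,-0.0567,0,0,0.085,-0.0367,-0.0567,0.0083,0,0.085,-0.0367,-0.0567,0.0083,0,0.085,-0.0367,-0.0567,0.0083,0,0.085,-0.0367,-0.0567,0.0083,0,0.085,-0.0367,-0.0567,0.0083,0,0.085,-0.0367,-0.0567,0.0083,0]'

```text
t: 3.43
eef_pos: [0.4329, -0.1655, 0.2253]
tool_rot: [0.0, 0.204, 0.979, 0.0]
contact_force: [1.4, 0.3, -1.3]
grip_width: 0.0853
grip_force: 0.0
```

run_rows --motion '[0.085,-0.0367,-0.0567,0.0083,0,0.085,0,0,0,0,0.085,0,0,0,0]'

```text
t: 3.68
eef_pos: [0.4391, -0.2061, 0.2199]
tool_rot: [0.0, 0.207, 0.978, -0.0]
contact_force: [-0.4, -0.1, -0.1]
grip_width: 0.0849
grip_force: 0.0
```

Run:
```python
from h import *
W=capture("wrist");cv2.imwrite("pics/w1.png",W["image"][:,:,::-1])
print({k:np.round(v,4).tolist() for k,v in W.items() if k!="image"})
X=dict(inlet_valve=(.4395,-.247),outlet_valve=(.4965,-.1035),large_seal=(.518,-.2826),small_seal=(.4316,-.1645),guide_bush=(.5203,-.181))
for n,x0 in X.items():
    for o in silhouettes("wrist",n):
        x,A=locate(W,n,cen(o["pixels"]),"wrist",x0);print(n,round(float(o["p"]),2),cen(o["pixels"]).round(1),x.round(4),int(o["pixels"].sum()),round(A))
    print(n,"expected px",hullc(W,n,x0,"wrist")[0].round(1))
rel(.4395,-.247,.2,0)
```

```text
{'fx': 297.3186, 'fy': 297.3186, 'cx': 255.4768, 'cy': 191.1213, 'xyz': [0.3693, -0.1746, 0.3627], 'orientation': [0.1277, 0.8285, 0.5389, 0.0828]}
inlet_valve 0.66 [223.6 180.3] [ 0.4394 -0.2473] 376 416
inlet_valve expected px [223.8 180.3]
outlet_valve 0.58 [349.5 175.3] [ 0.4969 -0.1042] 282 282
outlet_valve expected px [349.9 174.8]
large_seal 0.82 [226.8 239.1] [ 0.518  -0.2828] 520 617
large_seal 0.34 [111.2 249.9] [ 0.4689 -0.454 ] 2666 464
large_seal expected px [226.9 239. ]
small_seal 0.59 [284.1 144.2] [ 0.4316 -0.1645] 355 445
small_seal expected px [284.1 144.2]
guide_bush 0.96 [293.7 280.6] [ 0.6045 -0.222 ] 716 726
guide_bush 0.66 [389.9 208.8] [ 0.5592 -0.0676] 820 791
guide_bush 0.62 [300.4 217.8] [ 0.5201 -0.181 ] 845 938
guide_bush expected px [300.5 217.9]
tcp [ 0.4396 -0.2018  0.2206] yaw_y 1.163 rel [-0.0179 -0.0415  0.0206] turn 1.1629474841120837 q7 1.2807177258817912 t 3.9833
```

View pics/w1.png

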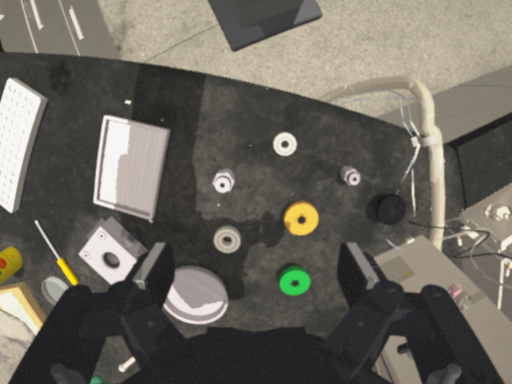

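Wrist view confirms the fitted positions: inlet valve at (224,181), outlet at (350,176), small seal (284,144), large seal (227,239), brass bush (301,218). Now the hexagon angles and fixture refinement.

Run:
```python
from h import *
W=capture("wrist");I=cv2.cvtColor(W["image"],cv2.COLOR_RGB2BGR);T=capture("top");S=capture("scene")
cr=[]
for u,v in((224,181),(350,176)):
    c=I[v-20:v+20,u-20:u+20];cr.append(cv2.resize(c,None,fx=10,fy=10,interpolation=cv2.INTER_CUBIC))
cv2.imwrite("pics/hex.png",np.hstack(cr))
# hex angle: maximise image contrast of projected hex top outline (z top of hex) 
g=cv2.GaussianBlur(cv2.cvtColor(I,cv2.COLOR_BGR2GRAY).astype(np.float32),(0,0),.7)
for n,xy,af,zt in(("inlet",(.4394,-.2473),.022,(.012,.032)),("outlet",(.4968,-.1041),.018,(.010,.026))):
    sc=[]
    for a in range(0,60,3):
        def mean(s):
            an=np.radians(a+30+60*np.arange(6));P=[]
            for z in zt: P+= [[xy[0]+s*af/2/np.cos(np.pi/6)*np.cos(t),xy[1]+s*af/2/np.cos(np.pi/6)*np.sin(t),z] for t in an]
            h=cv2.convexHull(proj(W,P,"wrist").astype(np.float32))
            m=np.zeros((384*8,512*8),np.uint8);cv2.fillPoly(m,[((h+.5)*8).astype(int)],1)
            return cv2.resize(m.astype(np.float32),(512,384),interpolation=cv2.INTER_AREA)
        i=mean(.95);o=mean(1.2)-mean(1.02);o[o<0]=0
        sc.append((i*g).sum()/i.sum()-(o*g).sum()/o.sum())
    print(n,"flat-normal angle deg:score",list(zip(range(0,60,3),np.round(sc).astype(int).tolist())))
for c,d in(("wrist",W),("top",T),("scene",S)):
    for n in("round_dish","flat_tray","pump_head"):
        for o in silhouettes(c,n)[:2]:
            m=cen(o["pixels"]);print(c,n,round(float(o["p"]),2),int(o["pixels"].sum()),m.round(1),ray(d,m,.012,c).round(4))
```

```text
inlet flat-normal angle deg:score [(0, 81), (3, 82), (6, 82), (9, 83), (12, 83), (15, 82), (18, 83), (21, 82), (24, 82), (27, 81), (30, 81), (33, 80), (36, 79), (39, 80), (42, 80), (45, 80), (48, 80), (51, 81), (54, 81), (57, 82)]
outlet flat-normal angle deg:score [(0, 48), (3, 49), (6, 51), (9, 52), (12, 52), (15, 53), (18, 54), (21, 54), (24, 53), (27, 54), (30, 54), (33, 53), (36, 53), (39, 53), (42, 53), (45, 51), (48, 50), (51, 49), (54, 50), (57, 49)]
wrist round_dish 0.91 2655 [193.5 295.8] [ 0.5846 -0.3644]
wrist pump_head 0.7 512 [223.6 238.9] [ 0.5153 -0.2798]
wrist pump_head 0.69 2795 [109.  249.8] [ 0.4687 -0.4484]
top round_dish 0.67 2501 [317.7 179.3] [ 0.5813 -0.3717]
top round_dish 0.64 428 [212.5 212.3] [ 0.5205 -0.1803]
top flat_tray 0.71 3401 [311.3 294. ] [ 0.3741 -0.3589]
top pump_head 0.77 2330 [358.7 238.3] [ 0.4741 -0.4459]
top pump_head 0.5 902 [272.8  89.8] [ 0.747  -0.2896]
scene round_dish 0.93 749 [266.8 184.3] [ 0.5804 -0.3648]
scene flat_tray 0.91 1381 [346.3 209.6] [ 0.3702 -0.3454]
scene pump_head 0.79 948 [318.2 181.3] [ 0.4778 -0.4517]
```

View pics/hex.png

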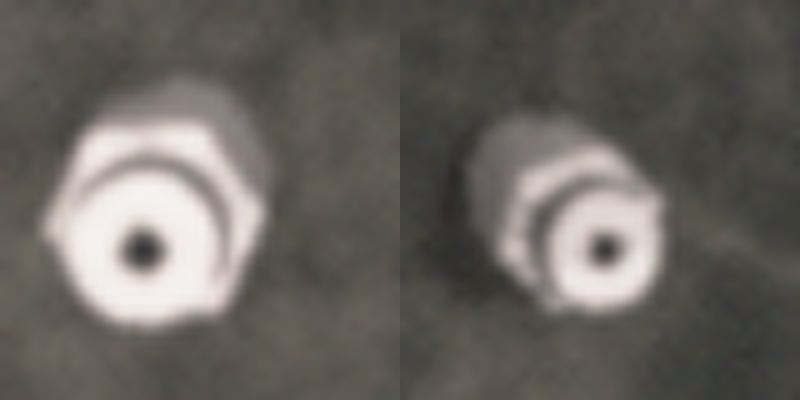

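Crop shows inlet hexagon corners at (90,125),(210,128),(265,215),(220,310),(45,228) and the outlet's at (515,180),(605,145),(660,200),(545,305),(500,250).

Run:
```python
from h import *
W=capture("wrist")
for n,cs,off,z,hole,zt in(("in",[(90,125),(210,128),(265,215),(220,310),(45,228)],(203.5,160.5),.032,(143,250),.044),("out",[(115,180),(205,145),(260,200),(145,305),(100,250)],(329.5,155.5),.026,(204,248),.036)):
    px=lambda c:(c[0]/10+off[0],c[1]/10+off[1])
    P=np.array([ray(W,px(c),z,"wrist") for c in cs]);h=ray(W,px(hole),zt,"wrist");d=P-h
    print(n,h.round(4),np.hypot(*d.T).round(4),(np.degrees(np.arctan2(d[:,1],d[:,0]))%60).round(1))
I=W["image"];g=cv2.cvtColor(I,cv2.COLOR_RGB2GRAY)
b=proj(W,[.475,-.444,.036],"wrist")[0];print("bore px",b)
m=np.zeros_like(g);cv2.circle(m,tuple(int(round(x)) for x in b),10,255,-1);m=((g<80)&(m>0))
print("bore wrist",cen(m),m.sum(),ray(W,cen(m),.034,"wrist"))
rel(.4394,-.2473,.13)
```

```text
in [ 0.4386 -0.2487] [0.0136 0.013  0.0129 0.0131 0.0131] [ 8.6  5.3  9.4 10.1 10.1]
out [ 0.4962 -0.106 ] [0.0104 0.0104 0.0107 0.0106 0.0104] [33.6 23.  24.8 16.7 23.7]
bore px [107.77705013 260.80562087]
bore wrist [107.11290323 260.98387097] 62 [ 0.47552705 -0.44692444]
tcp [ 0.4393 -0.2034  0.2203] yaw_y 1.16 rel [-0.0176 -0.0402  0.0903] turn None q7 1.2809077401576496 t 4.6333
```

To row units: 0.03 m / 0.6 = 0.05, 0.02 m / 0.6 = 0.0333, 0.121 rad / 4 = 0.0303.

run_rows --motion '[0.05,0,0,0.05,0.0303,0.05,0,0,0.05,0.0303,0.05,0,0,0.0333,0.0303,0.05,0,0,0.0167,0.0305,0.05,0,0,0,0]' --squeeze 40

```text
t: 5.05
eef_pos: [0.4381, -0.2026, 0.1282]
tool_rot: [-0.002, 0.434, 0.901, -0.0]
contact_force: [-0.9, 1.3, -0.3]
grip_width: 0.0498
grip_force: 0.0
```

```bash
python3 -c "
from h import *
rel(.439,-.248,.009,.675)"
```

```text
tcp [ 0.4381 -0.2026  0.1282] yaw_y 0.673 rel [-0.0365 -0.0272  0.1192] turn -0.0024650931395222564 q7 0.9051663813502427 t 5.05
```

To row units: 0.02 m / 0.6 = 0.0333, -0.0185 m / 0.6 = -0.0308.

run_rows --motion '[0.05,-0.03,-0.0225,0.0333,0,0.05,-0.0308,-0.0228,0.0333,0,0.05,0,0,0.0167,0,0.05,0,0,0,0,0.05,0,0,0,0]'

```text
t: 5.47
eef_pos: [0.4409, -0.2484, 0.0805]
tool_rot: [-0.0, 0.432, 0.902, 0.0]
contact_force: [0.1, 0.7, 0.7]
grip_width: 0.0501
grip_force: 0.0
```

```bash
python3 -c "
from h import *
rel(.439,-.248,.009,.675);rel(.439,-.248,.009,.675)"
```

```text
tcp [ 0.4409 -0.2484  0.0805] yaw_y 0.677 rel [ 0.0014 -0.0013  0.0715] turn 0.0019267989232223393 q7 0.9628772080279634 t 5.4667
tcp [ 0.4409 -0.2484  0.0805] yaw_y 0.677 rel [ 0.0014 -0.0013  0.0715] turn 0.0019267989232223393 q7 0.9628772080279634 t 5.4667
```

Descend, grip, lift.

To row units: 0.03 m / 0.6 = 0.05, 0.011 m / 0.6 = 0.0183.

run_rows --motion '[0.05,0.0017,-0.0017,0.05,0,0.05,0,0,0.05,0,0.05,0,0,0.0183,0,0.05,0,0,0,0,0.018,0,0,0,0,0.018,0,0,0,0,0.018,0,0,0,0,0.018,0,0,0,0]' --squeeze 40

```text
t: 6.13
eef_pos: [0.4405, -0.2489, 0.0109]
tool_rot: [0.001, 0.433, 0.901, 0.0]
contact_force: [-0.6, 0.9, 7.1]
grip_width: 0.0211
grip_force: 39.7
```

run_rows --motion '[0.018,0,0,0,0,0.018,0,0,0,0,0.018,0,0,-0.0333,0,0.018,0,0,-0.0667,0,0.018,0,0,-0.0333,0,0.018,0,0,0,0]'

```text
t: 6.63
eef_pos: [0.4419, -0.2501, 0.0937]
tool_rot: [0.004, 0.433, 0.901, 0.0]
contact_force: [-0.1, 0.3, -1.4]
grip_width: 0.0208
grip_force: 39.5
```

Run:
```python
from h import *
rel(.569,-.355,.085)
W=capture("wrist");cv2.imwrite("pics/w2.png",W["image"][:,:,::-1])
```

```text
tcp [ 0.4419 -0.2501  0.0937] yaw_y 0.674 rel [-0.1613  0.0338  0.0101] turn None q7 0.9612608820388451 t 6.6333
```

View pics/w2.png

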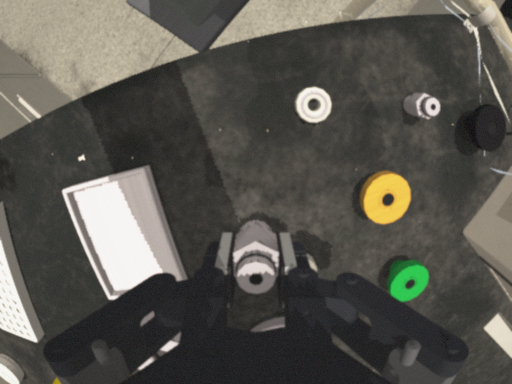

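To row units: -0.04 m / 0.6 = -0.0667, 0.0085 m / 0.6 = 0.0142.

run_rows --motion '[0.018,-0.0333,0.0067,0,0,0.018,-0.0667,0.0142,0,0,0.018,-0.0667,0.0142,0,0,0.018,-0.0667,0.0142,0,0,0.018,-0.0333,0.0067,0.0333,0,0.018,0,0,0.0333,0,0.018,0,0,0,0,0.018,0,0,0,0]'

```text
t: 7.35
eef_pos: [0.5634, -0.3512, 0.047]
tool_rot: [-0.003, 0.433, 0.901, 0.0]
contact_force: [-0.6, -0.6, 0.0]
grip_width: 0.021
grip_force: 39.5
```

```bash
python3 -c "
from h import *
rel(.569,-.355,.0145)"
```

```text
tcp [ 0.5634 -0.3512  0.047 ] yaw_y 0.675 rel [-0.0066  0.0021  0.0325] turn None q7 1.047479706048022 t 7.35
```

To row units: 0.015 m / 0.6 = 0.025, -0.0065 m / 0.6 = -0.0108.

run_rows --motion '[0.018,-0.0108,0.0033,0.025,0,0.018,0,0,0,0,0.018,0,0,0,0]'

```text
t: 7.6
eef_pos: [0.5707, -0.3558, 0.0346]
tool_rot: [-0.001, 0.433, 0.901, 0.0]
contact_force: [-0.0, -0.3, -0.9]
grip_width: 0.0211
grip_force: 39.5
```

run_rows --motion '[0.018,0,0,0,0]'

```text
t: 7.68
eef_pos: [0.5711, -0.3561, 0.0353]
tool_rot: [0.0, 0.433, 0.901, 0.0]
contact_force: [0.2, 0.6, -1.0]
grip_width: 0.0211
grip_force: 39.5
```

run_rows --motion '[0.018,0,0,0,0]'

```text
t: 7.77
eef_pos: [0.5714, -0.3564, 0.0354]
tool_rot: [0.0, 0.433, 0.901, 0.0]
contact_force: [1.0, -0.3, -0.1]
grip_width: 0.0208
grip_force: 39.5
```

To row units: 0.01 m / 0.6 = 0.0167, 0.001 m / 0.6 = 0.0017.

run_rows --motion '[0.018,0.0017,0,0.0167,0,0.018,0,0,0.0167,0,0.018,0,0,0,0,0.018,0,0,0,0,0.018,0,0,0.0017,0,0.018,0,0,0,0]'

```text
t: 8.27
eef_pos: [0.5705, -0.3555, 0.0134]
tool_rot: [-0.0, 0.433, 0.901, 0.0]
contact_force: [-0.5, -0.1, 5.2]
grip_width: 0.0213
grip_force: 40.7
```

run_rows --motion '[0.018,0,0,0.0017,0,0.018,0,0,0,0]'

```text
t: 8.43
eef_pos: [0.5705, -0.3555, 0.0134]
tool_rot: [-0.0, 0.433, 0.901, 0.0]
contact_force: [-3.2, 1.6, 11.7]
grip_width: 0.0212
grip_force: 41.5
```

To row units: -0.04 m / 0.6 = -0.0667, -0.02 m / 0.6 = -0.0333.

run_rows --motion '[0.018,0,0,-0.0025,0,0.03,0,0,0,0,0.03,0,0,0,0,0.03,0,0,0,0,0.03,0,0,-0.0333,0,0.03,0,0,-0.0667,0,0.03,0,0,-0.0667,0,0.04,0,0,0,0]'

```text
t: 9.1
eef_pos: [0.5755, -0.3585, 0.1215]
tool_rot: [0.007, 0.433, 0.901, -0.0]
contact_force: [1.3, 0.0, 0.9]
grip_width: 0.0394
grip_force: 0.0
```

run_rows --motion '[0.045,0,0,0,-0.03,0.045,0,0,0,-0.03,0.045,0,0,0,-0.0068,0.045,0,0,0,0]'

```text
t: 9.43
eef_pos: [0.5704, -0.3557, 0.1133]
tool_rot: [-0.0, 0.31, 0.951, 0.0]
contact_force: [0.6, -0.3, 0.1]
grip_width: 0.0454
grip_force: 0.0
```

```bash
python3 -c "
from h import *
rel(.4966,-.105,.07,.942)"
```

```text
tcp [ 0.5704 -0.3557  0.1133] yaw_y 0.94 rel [0.2073 0.159  0.0435] turn -0.001646579169485296 q7 1.259016206032203 t 9.4333
```

To row units: 0.0296 m / 0.6 = 0.0493, 0.0227 m / 0.6 = 0.0378.

run_rows --motion '[0.045,0.0247,0.019,0,0,0.045,0.0493,0.0378,0,0,0.045,0.0493,0.0378,0,0,0.045,0.0493,0.0378,0,0,0.045,0.0493,0.0378,0,0,0.045,0.0493,0.0378,0.0167,0,0.045,0.0493,0.0378,0.0333,0,0.045,0.0247,0.019,0.0167,0]'

```text
t: 10.1
eef_pos: [0.4949, -0.1006, 0.0731]
tool_rot: [-0.002, 0.308, 0.951, 0.001]
contact_force: [-0.4, 1.2, -0.3]
grip_width: 0.0452
grip_force: 0.0
```

run_rows --motion '[0.045,0,0,0,0,0.045,0,0,0,0,0.045,0,0,0,0]'

```text
t: 10.35
eef_pos: [0.4974, -0.1068, 0.0741]
tool_rot: [0.001, 0.31, 0.951, -0.0]
contact_force: [-0.2, -0.8, 0.1]
grip_width: 0.0448
grip_force: 0.0
```

```bash
python3 -c "
from h import *
rel(.4966,-.105,.006,.942)"
```

```text
tcp [ 0.4974 -0.1068  0.0741] yaw_y 0.94 rel [0.0018 0.001  0.0681] turn -0.002395384570093917 q7 0.8760603144255041 t 10.35
```

To row units: 0.03 m / 0.6 = 0.05, 0.009 m / 0.6 = 0.015.

run_rows --motion '[0.045,0.0028,0.0017,0.05,0,0.045,0,0,0.05,0,0.045,0,0,0.015,0,0.045,0,0,0,0,0.045,0,0,0,0,0.014,0,0,0,0,0.014,0,0,0,0,0.014,0,0,0,0]' --squeeze 40

```text
t: 11.02
eef_pos: [0.497, -0.1044, 0.0065]
tool_rot: [0.001, 0.31, 0.951, 0.0]
contact_force: [0.0, 0.1, 6.1]
grip_width: 0.017
grip_force: 38.9
```

run_rows --motion '[0.014,0,0,0,0,0.014,0,0,0,0,0.014,0,0,0,0]'

```text
t: 11.27
eef_pos: [0.497, -0.1044, 0.0065]
tool_rot: [0.001, 0.309, 0.951, 0.0]
contact_force: [0.6, -0.5, 7.0]
grip_width: 0.0167
grip_force: 39.1
```

run_rows --motion '[0.014,0,0,-0.0333,0,0.014,0,0,-0.0667,0,0.014,0,0,-0.0333,0,0.014,0,0,0,0,0.014,0,0,0,0]'

```text
t: 11.68
eef_pos: [0.4969, -0.1042, 0.0865]
tool_rot: [0.002, 0.309, 0.951, 0.0]
contact_force: [-0.4, 0.6, -1.1]
grip_width: 0.017
grip_force: 39.4
```

Run:
```python
from h import *
rel(.5935,-.387,.085)
W=capture("wrist");cv2.imwrite("pics/w3.png",W["image"][160:,100:420,::-1])
```

```text
tcp [ 0.4969 -0.1042  0.0865] yaw_y 0.942 rel [-0.2445 -0.1719  0.002 ] turn None q7 0.8733347491523183 t 11.6833
```

View pics/w3.png

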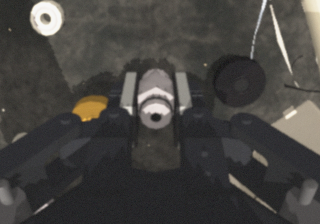

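To row units: -0.0306 m / 0.6 = -0.051, -0.0215 m / 0.6 = -0.0358.

run_rows --motion '[0.014,-0.0255,-0.0178,0,0,0.014,-0.051,-0.0358,0,0,0.014,-0.051,-0.0358,0,0,0.014,-0.051,-0.0358,0,0,0.014,-0.051,-0.0358,0,0,0.014,-0.051,-0.0358,0,0,0.014,-0.051,-0.0358,0,0,0.014,-0.051,-0.0358,0,0]'

```text
t: 12.4
eef_pos: [0.5858, -0.3706, 0.083]
tool_rot: [-0.002, 0.309, 0.951, 0.0]
contact_force: [0.7, -0.4, -0.8]
grip_width: 0.0171
grip_force: 39.4
```

run_rows --motion '[0.014,-0.0255,-0.0178,0,0,0.014,0,0,0,0,0.014,0,0,0.0333,0,0.014,0,0,0.0333,0,0.014,0,0,0,0,0.014,0,0,0,0]'

```text
t: 12.9
eef_pos: [0.5911, -0.3848, 0.0426]
tool_rot: [-0.003, 0.309, 0.951, 0.001]
contact_force: [-0.2, -0.5, 0.0]
grip_width: 0.0171
grip_force: 39.4
```

```bash
python3 -c "
from h import *
rel(.5935,-.387,.0105)"
```

```text
tcp [ 0.5911 -0.3848  0.0426] yaw_y 0.943 rel [-0.0034 -0.0004  0.0321] turn None q7 1.2659754814520137 t 12.9
```

To row units: 0.014 m / 0.6 = 0.0233, -0.001 m / 0.6 = -0.0017.

run_rows --motion '[0.014,-0.0017,0,0.0233,0,0.014,0,0,0.0233,0,0.014,0,0,0,0,0.014,0,0,0,0,0.014,0,0,0,0]'

```text
t: 13.32
eef_pos: [0.5938, -0.3876, 0.0171]
tool_rot: [0.0, 0.309, 0.951, 0.0]
contact_force: [-0.1, 0.1, -0.5]
grip_width: 0.0167
grip_force: 39.4
```

run_rows --motion '[0.014,0,0,0.0083,0,0.014,0,0,0,0,0.014,0,0,0,0]'

```text
t: 13.57
eef_pos: [0.5936, -0.3876, 0.0121]
tool_rot: [-0.0, 0.309, 0.951, 0.0]
contact_force: [0.3, -1.1, -0.6]
grip_width: 0.0172
grip_force: 39.4
```

To row units: 0.002 m / 0.6 = 0.0033, 0.001 m / 0.6 = 0.0017.

run_rows --motion '[0.014,0,0,0.0033,0,0.014,0,0,0,0,0.014,0,0,0.0017,0,0.014,0,0,0,0]'

```text
t: 13.9
eef_pos: [0.5937, -0.3876, 0.0096]
tool_rot: [0.0, 0.309, 0.951, -0.0]
contact_force: [-0.7, -0.3, 3.1]
grip_width: 0.0167
grip_force: 39.9
```

run_rows --motion '[0.014,0,0,0.0008,0,0.014,0,0,0,0]'

```text
t: 14.07
eef_pos: [0.5937, -0.3877, 0.0097]
tool_rot: [0.0, 0.309, 0.951, -0.0]
contact_force: [-1.8, 1.7, 6.7]
grip_width: 0.0172
grip_force: 40.3
```

To row units: -0.04 m / 0.6 = -0.0667, -0.02 m / 0.6 = -0.0333, 0.057 rad / 4 = 0.0143.

run_rows --motion '[0.014,0,0,-0.0017,0,0.027,0,0,0,0,0.027,0,0,0,0,0.027,0,0,0,0,0.027,0,0,-0.0333,0,0.027,0,0,-0.0667,0,0.027,0,0,-0.0667,0,0.055,0,0,0,0.0143]'

```text
t: 14.73
eef_pos: [0.5988, -0.3904, 0.1182]
tool_rot: [0.007, 0.337, 0.942, -0.001]
contact_force: [2.0, -1.6, 0.9]
grip_width: 0.0376
grip_force: 0.0
```

run_rows --motion '[0.055,0,0,0,0,0.055,0,0,0,0]'

```text
t: 14.9
eef_pos: [0.5932, -0.3874, 0.1093]
tool_rot: [-0.0, 0.336, 0.942, -0.0]
contact_force: [0.3, 1.1, -0.2]
grip_width: 0.0548
grip_force: 0.0
```

```bash
python3 - <<'E'
from h import *
rel(.518,-.2827,.05,.885)
T=capture("top")
for n in ("inlet_valve","outlet_valve"): print(n,[(round(float(o["p"]),2),locate(T,n,cen(o["pixels"]),"top",[.58,-.37],.003)[0].round(4)) for o in silhouettes("top",n)])
E
```

```text
tcp [ 0.5932 -0.3874  0.1093] yaw_y 0.886 rel [0.1244 0.0336 0.0594] turn 0.001352390255964453 q7 1.2384004535619635 t 14.9
inlet_valve [(0.42, array([ 0.5688, -0.3539]))]
outlet_valve []
```

To row units: 0.035 m / 0.6 = 0.0583, 0.0344 m / 0.6 = 0.0573.

run_rows --motion '[0.055,0.0333,0.01,0,0,0.055,0.0583,0.0158,0,0,0.055,0.0583,0.0158,0,0,0.055,0.0573,0.0143,0.0333,0,0.055,0,0,0.0333,0,0.055,0,0,0.0333,0,0.055,0,0,0,0,0.055,0,0,0,0]'

```text
t: 15.72
eef_pos: [0.5176, -0.2824, 0.0482]
tool_rot: [-0.002, 0.336, 0.942, 0.0]
contact_force: [0.6, -1.0, 0.4]
grip_width: 0.0553
grip_force: 0.0
```

run_rows --motion '[0.055,0,0,0,0]'

```text
t: 15.8
eef_pos: [0.5191, -0.2833, 0.0497]
tool_rot: [0.0, 0.336, 0.942, -0.0]
contact_force: [0.8, -1.3, 0.2]
grip_width: 0.0549
grip_force: 0.0
```

```bash
python3 - <<'E'
from h import *
rel(.518,-.2827,.003,.885)
I=capture("wrist")["image"];J=capture("scene")["image"]
a=cv2.resize(I[100:,60:460],(400,284));b=cv2.resize(J[150:230,230:343],(400,284),interpolation=cv2.INTER_CUBIC)
cv2.imwrite("pics/w4.png",np.hstack([a,b])[:,:,::-1])
E
```

```text
tcp [ 0.5191 -0.2833  0.0497] yaw_y 0.885 rel [ 0.0013 -0.0003  0.0467] turn -0.0002285400126487147 q7 1.080325189334257 t 15.8
```

View pics/w4.png

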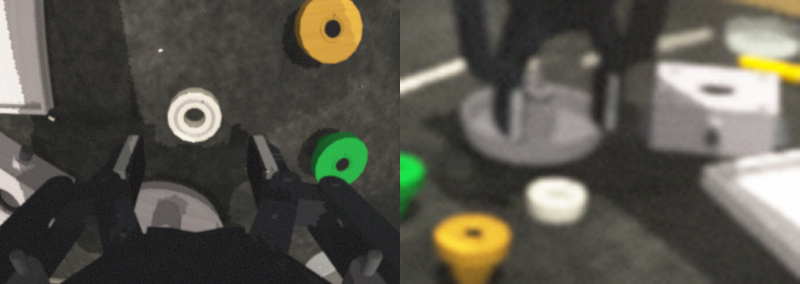

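To row units: 0.02 m / 0.6 = 0.0333, 0.006 m / 0.6 = 0.01.

run_rows --motion '[0.055,0.0017,0,0.0333,0,0.055,0,0,0.0333,0,0.055,0,0,0.01,0,0.055,0,0,0,0,0.055,0,0,0,0,0.03,0,0,0,0,0.03,0,0,0,0,0.03,0,0,0,0]' --squeeze 30

```text
t: 16.57
eef_pos: [0.5188, -0.2826, 0.0051]
tool_rot: [0.001, 0.336, 0.942, -0.0]
contact_force: [-0.9, -0.6, 5.7]
grip_width: 0.0334
grip_force: 29.6
```

run_rows --motion '[0.03,0,0,0,0,0.03,0,0,0,0]'

```text
t: 16.73
eef_pos: [0.5188, -0.2827, 0.0051]
tool_rot: [0.001, 0.336, 0.942, -0.0]
contact_force: [-1.4, 0.5, 5.6]
grip_width: 0.0337
grip_force: 29.7
```

run_rows --motion '[0.03,0,0,-0.0333,0,0.03,0,0,-0.0667,0,0.03,0,0,0,0,0.03,0,0,0,0]'

```text
t: 17.07
eef_pos: [0.5198, -0.2831, 0.0662]
tool_rot: [0.003, 0.336, 0.942, -0.0]
contact_force: [-0.7, 0.1, -0.5]
grip_width: 0.0336
grip_force: 30.1
```

Run:
```python
from h import *
rel(.3925,-.3744,.06,.885)
I=capture("wrist")["image"];cv2.imwrite("pics/w5.png",I[180:330,150:350,::-1])
```

```text
tcp [ 0.5198 -0.2831  0.0662] yaw_y 0.885 rel [ 0.0407 -0.1513  0.0057] turn -0.0003372629736118071 q7 1.0823340519569324 t 17.0667
```

View pics/w5.png

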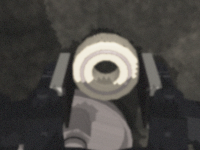

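To row units: -0.0378 m / 0.6 = -0.063, 0.0102 m / 0.6 = 0.017.

run_rows --motion '[0.03,0.0085,-0.0317,0,0,0.03,0.017,-0.063,0,0,0.03,0.017,-0.063,0,0,0.03,0.017,-0.063,0,0,0.03,0.0083,-0.0315,0,0,0.03,0,0,0,0,0.03,0,0,0,0,0.03,0,0,0,0]'

```text
t: 17.78
eef_pos: [0.3915, -0.3725, 0.063]
tool_rot: [0.0, 0.336, 0.942, 0.001]
contact_force: [0.4, 0.2, -0.2]
grip_width: 0.0337
grip_force: 30.1
```

```bash
python3 -c "
from h import *
rel(.3925,-.3744,.0085,.885)"
```

```text
tcp [ 0.3915 -0.3725  0.063 ] yaw_y 0.886 rel [-0.002  -0.001   0.0545] turn 0.001138800245818361 q7 1.250832206881743 t 17.7833
```

To row units: 0.02 m / 0.6 = 0.0333, 0.015 m / 0.6 = 0.025.

run_rows --motion '[0.03,-0.0017,-0.0008,0.025,0,0.03,0,0,0.0333,0,0.03,0,0,0.0233,0,0.03,0,0,0,0,0.03,0,0,0,0,0.03,0,0,0.005,0,0.03,0,0,0,0]'

```text
t: 18.37
eef_pos: [0.392, -0.3743, 0.012]
tool_rot: [0.001, 0.336, 0.942, 0.0]
contact_force: [-0.1, -0.4, -0.4]
grip_width: 0.0338
grip_force: 30.1
```

run_rows --motion '[0.03,0,0,0.0025,0,0.03,0,0,0,0]'

```text
t: 18.53
eef_pos: [0.3913, -0.3747, 0.0104]
tool_rot: [0.0, 0.336, 0.942, -0.0]
contact_force: [0.1, -0.4, 0.3]
grip_width: 0.0333
grip_force: 30.1
```

run_rows --motion '[0.03,0,0,0.0017,0,0.03,0,0,0,0]'

```text
t: 18.7
eef_pos: [0.3911, -0.3746, 0.0092]
tool_rot: [0.0, 0.336, 0.942, -0.0]
contact_force: [-0.1, 0.6, -0.1]
grip_width: 0.0339
grip_force: 30.1
```

To row units: 0.001 m / 0.6 = 0.0017, 0.0007 m / 0.6 = 0.0012.

run_rows --motion '[0.03,0,0,0.0017,0,0.03,0,0,0,0,0.03,0,0,0.0012,0,0.03,0,0,0,0]'

```text
t: 19.03
eef_pos: [0.3911, -0.3746, 0.008]
tool_rot: [0.0, 0.336, 0.942, -0.0]
contact_force: [-0.8, 1.4, 6.3]
grip_width: 0.0335
grip_force: 30.7
```

run_rows --motion '[0.042,0,0,0,0,0.042,0,0,0,0,0.042,0,0,0,0,0.042,0,0,-0.0333,0,0.042,0,0,-0.05,0,0.042,0,0,-0.05,0,0.045,0,0,0,0,0.045,0,0,0,0]'

```text
t: 19.7
eef_pos: [0.3918, -0.3753, 0.0887]
tool_rot: [0.002, 0.336, 0.942, -0.0]
contact_force: [-0.3, -1.0, -0.3]
grip_width: 0.045
grip_force: 0.0
```

```bash
python3 - <<'E'
from h import *
rel(.4316,-.1645,.05,.885)
T=capture("top")
for n in ("large_seal",): print(n,[(round(float(o["p"]),2),locate(T,n,cen(o["pixels"]),"top",[.39,-.37],.003)[0].round(4)) for o in silhouettes("top",n)])
E
```

```text
tcp [ 0.3918 -0.3753  0.0887] yaw_y 0.885 rel [0.1029 0.1883 0.0384] turn -0.00036693539023957555 q7 1.2607435135209484 t 19.7
large_seal [(0.34, array([ 0.5701, -0.3562]))]
```

To row units: 0.0314 m / 0.6 = 0.0523, 0.0171 m / 0.6 = 0.0285.

run_rows --motion '[0.045,0.0142,0.0262,0,0,0.045,0.0285,0.0523,0,0,0.045,0.0285,0.0523,0,0,0.045,0.0285,0.0523,0,0,0.045,0.0285,0.0523,0,0,0.045,0.0285,0.0523,0,0,0.045,0.0142,0.0262,0.0333,0,0.045,0,0,0.0333,0]'

```text
t: 20.47
eef_pos: [0.4325, -0.1579, 0.0465]
tool_rot: [-0.0, 0.332, 0.943, 0.002]
contact_force: [0.4, 0.2, -0.5]
grip_width: 0.045
grip_force: 0.0
```

run_rows --motion '[0.045,0,0,0,0,0.045,0,0,0,0,0.045,0,0,0,0]'

```text
t: 20.72
eef_pos: [0.4303, -0.1647, 0.0473]
tool_rot: [-0.001, 0.337, 0.942, -0.0]
contact_force: [-0.1, -1.0, 0.5]
grip_width: 0.045
grip_force: 0.0
```

```bash
python3 - <<'E'
from h import *
rel(.4316,-.1645,.003,.885)
W=capture("wrist")
for o in silhouettes("wrist","small_seal"): print(o["p"],locate(W,"small_seal",cen(o["pixels"]),"wrist",(.43,-.16)))
for n in("large_seal","flat_tray"):
  for o in silhouettes("wrist",n): print(n,o["p"],cen(o["pixels"]),ray(W,cen(o["pixels"]),.01,"wrist"))
E
```

```text
tcp [ 0.4303 -0.1647  0.0473] yaw_y 0.884 rel [-0.0009  0.001   0.0443] turn -0.001487253577625136 q7 0.9216242452374255 t 20.7167
0.76 (array([ 0.43118064, -0.16447933]), 1512.2731315073324)
large_seal 0.77 [ 58.9863388  310.41393443] [ 0.38849555 -0.37235636]
flat_tray 0.64 [ 48.83654652 271.06873428] [ 0.3569178  -0.33883891]
flat_tray 0.58 [255.95793651 218.1047619 ] [ 0.42983156 -0.16313244]
```

Careful with the scale: shifts go in shares of 0.6 m and turns go in shares of 4 rad. That gives: 0.02 m / 0.6 = 0.0333, 0.0045 m / 0.6 = 0.0075.

run_rows --motion '[0.045,-0.0012,0.001,0.0333,0,0.045,0,0,0.0333,0,0.045,0,0,0.0075,0,0.045,0,0,0,0,0.045,0,0,0,0,0.023,0,0,0,0,0.023,0,0,0,0,0.023,0,0,0,0]' --squeeze 30

```text
t: 21.58
eef_pos: [0.4334, -0.1647, 0.0077]
tool_rot: [-0.001, 0.336, 0.942, -0.0]
contact_force: [-0.1, -0.1, 5.4]
grip_width: 0.0245
grip_force: 29.1
```

run_rows --motion '[0.023,0,0,0,0,0.023,0,0,0,0]'

```text
t: 21.75
eef_pos: [0.4334, -0.1647, 0.0077]
tool_rot: [-0.001, 0.336, 0.942, -0.0]
contact_force: [0.0, 0.4, 6.0]
grip_width: 0.0249
grip_force: 29.3
```

run_rows --motion '[0.023,0,0,-0.0333,0,0.023,0,0,-0.05,0,0.023,0,0,-0.0167,0,0.023,0,0,0,0,0.023,0,0,0,0]'

```text
t: 22.17
eef_pos: [0.4337, -0.1646, 0.0673]
tool_rot: [-0.001, 0.336, 0.942, 0.0]
contact_force: [0.9, 0.5, -0.8]
grip_width: 0.025
grip_force: 29.5
```

Run:
```python
from h import *
rel(.3565,-.3460,.06,.885)
```

```text
tcp [ 0.4337 -0.1646  0.0673] yaw_y 0.884 rel [-0.0553 -0.1893  0.0073] turn -0.0005385895886069747 q7 0.6500432007209064 t 22.1667
```

To row units: -0.0379 m / 0.6 = -0.0632, -0.0111 m / 0.6 = -0.0185.

run_rows --motion '[0.023,-0.0092,-0.0315,0,0,0.023,-0.0185,-0.0632,0,0,0.023,-0.0185,-0.0632,0,0,0.023,-0.0185,-0.0632,0,0,0.023,-0.0185,-0.0632,0,0,0.023,-0.0092,-0.0315,0,0,0.023,0,0,0,0,0.023,0,0,0,0]'

```text
t: 22.83
eef_pos: [0.3548, -0.3467, 0.0656]
tool_rot: [-0.003, 0.338, 0.941, 0.0]
contact_force: [1.0, 0.6, -0.1]
grip_width: 0.0248
grip_force: 29.6
```

run_rows --motion '[0.023,0,0,0,0,0.023,0,0,0,0]'

```text
t: 23.0
eef_pos: [0.357, -0.3441, 0.0663]
tool_rot: [-0.002, 0.335, 0.942, 0.001]
contact_force: [0.4, -0.2, -0.2]
grip_width: 0.0251
grip_force: 29.6
```

```bash
python3 - <<'E'
from h import *
rel(.3565,-.3460,.011,.885)
I=capture("wrist")["image"];cv2.imwrite("pics/w6.png",cv2.resize(I[100:340,60:400,::-1],None,fx=1.7,fy=1.7))
E
```

```text
tcp [ 0.357  -0.3441  0.0663] yaw_y 0.888 rel [-0.0011 -0.0018  0.0553] turn 0.0031020295145447463 q7 0.9601106309559614 t 23.0
```

View pics/w6.png

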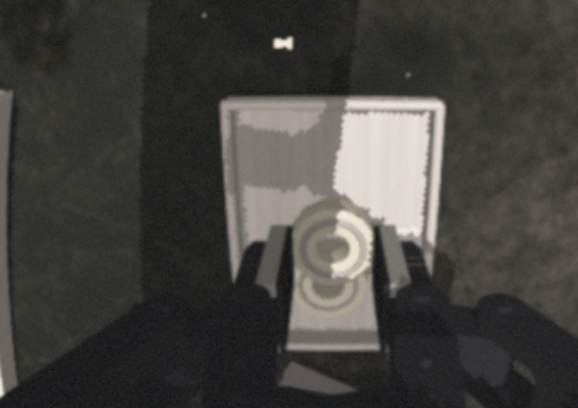

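To row units: 0.02 m / 0.6 = 0.0333, 0.015 m / 0.6 = 0.025.

run_rows --motion '[0.023,-0.0017,-0.0025,0.025,0,0.023,0,0,0.0333,0,0.023,0,0,0.025,0,0.023,0,0,0,0,0.023,0,0,0,0,0.023,0,0,0.0033,0,0.023,0,0,0,0]'

```text
t: 23.63
eef_pos: [0.3564, -0.3477, 0.0154]
tool_rot: [-0.001, 0.336, 0.942, -0.0]
contact_force: [0.0, 0.8, -0.0]
grip_width: 0.0251
grip_force: 29.6
```

run_rows --motion '[0.023,0,0,0.0025,0,0.023,0,0,0,0]'

```text
t: 23.8
eef_pos: [0.356, -0.348, 0.0138]
tool_rot: [-0.002, 0.336, 0.942, -0.0]
contact_force: [0.9, -0.6, -0.1]
grip_width: 0.0247
grip_force: 29.6
```

To row units: 0.0015 m / 0.6 = 0.0025, 0.001 m / 0.6 = 0.0017.

run_rows --motion '[0.023,0,0,0.0025,0,0.023,0,0,0,0,0.023,0,0,0.0017,0,0.023,0,0,0,0]'

```text
t: 24.13
eef_pos: [0.3558, -0.3479, 0.0109]
tool_rot: [-0.002, 0.336, 0.942, -0.0]
contact_force: [0.8, 0.8, 1.0]
grip_width: 0.025
grip_force: 29.7
```

run_rows --motion '[0.023,0,0,0.0012,0,0.023,0,0,0,0]'

```text
t: 24.3
eef_pos: [0.3558, -0.3479, 0.0107]
tool_rot: [-0.002, 0.336, 0.942, -0.0]
contact_force: [-0.8, 0.7, 7.6]
grip_width: 0.025
grip_force: 30.7
```

run_rows --motion '[0.023,0,0,0.0012,0,0.023,0,0,0,0]'

```text
t: 24.47
eef_pos: [0.3558, -0.3479, 0.0106]
tool_rot: [-0.002, 0.336, 0.942, -0.001]
contact_force: [-0.8, 0.7, 13.5]
grip_width: 0.0248
grip_force: 31.6
```

To row units: -0.04 m / 0.6 = -0.0667, -0.02 m / 0.6 = -0.0333.

run_rows --motion '[0.023,0,0,-0.0025,0,0.033,0,0,0,0,0.033,0,0,0,0,0.033,0,0,0,0,0.033,0,0,-0.0333,0,0.033,0,0,-0.0667,0,0.033,0,0,-0.0667,0,0.033,0,0,-0.0167,0]'

```text
t: 25.13
eef_pos: [0.358, -0.3491, 0.1252]
tool_rot: [0.001, 0.336, 0.942, -0.001]
contact_force: [0.2, 0.7, -0.0]
grip_width: 0.0328
grip_force: 0.0
```

run_rows --motion '[0.06,0,0,0,0,0.06,0,0,0,0]'

```text
t: 25.3
eef_pos: [0.3561, -0.3482, 0.1211]
tool_rot: [-0.002, 0.337, 0.942, -0.0]
contact_force: [-0.1, 0.2, -1.1]
grip_width: 0.0561
grip_force: 0.0
```

```bash
python3 - <<'E'
from h import *
rel(.50,-.465,.12)
E
```

```text
tcp [ 0.3561 -0.3482  0.1211] yaw_y 0.884 rel [-0.1853  0.0009  0.0006] turn None q7 1.014236460068675 t 25.3
```

To row units: -0.037 m / 0.6 = -0.0617, -0.02 m / 0.6 = -0.0333.

run_rows --motion '[0.06,-0.0333,0,0,0,0.06,-0.0617,0,0,0,0.06,-0.0617,0,0,0,0.06,-0.0617,0,0,0,0.06,-0.0617,0,0,0,0.06,-0.03,0,0,0,0.06,0,0,0,0,0.06,0,0,0,0]'

```text
t: 25.97
eef_pos: [0.4996, -0.4649, 0.1173]
tool_rot: [-0.004, 0.336, 0.942, 0.0]
contact_force: [0.1, 0.2, 0.0]
grip_width: 0.0602
grip_force: 0.0
```

run_rows --motion '[0.06,0,0,0,0,0.06,0,0,0,0,0.06,0,0,0,0]'

```text
t: 26.22
eef_pos: [0.4991, -0.465, 0.1198]
tool_rot: [-0.003, 0.336, 0.942, -0.0]
contact_force: [0.2, -0.1, 0.2]
grip_width: 0.0598
grip_force: 0.0
```

```bash
python3 - <<'E'
from h import *
rel(.5202,-.181,.1)
W=capture("wrist");I=W["image"];g=cv2.cvtColor(I,cv2.COLOR_RGB2GRAY)
b=proj(W,[.475,-.445,.036],"wrist")[0];print(b)
a=np.linspace(0,2*np.pi,60)
# fit rim: project circle r=14 at z=.036, maximise radial contrast
from scipy.optimize import minimize
gf=cv2.GaussianBlur(g.astype(np.float32),(0,0),1)
def cost(p):
    s=0
    for r,w in((.012,1),(.0155,-1)):
        q=proj(W,np.c_[p[0]+r*np.cos(a),p[1]+r*np.sin(a),0*a+.036],"wrist").astype(np.float32)
        s+=w*cv2.remap(gf,q[:,:1],q[:,1:],cv2.INTER_LINEAR).mean()
    return s
G=[(cost((x,y)),x,y) for x in np.arange(.465,.486,.0005) for y in np.arange(-.456,-.434,.0005)];G.sort();print(G[:4],"thr mean",np.mean(G[:8],0))
x,y=G[0][1:]
v=I.copy();
q=proj(W,np.c_[x+.014*np.cos(a),y+.014*np.sin(a),0*a+.036],"wrist")
cu,cv_=map(int,q.mean(0));V=cv2.resize(v[max(cv_-60,0):cv_+60,max(cu-60,0):cu+60],None,fx=5,fy=5,interpolation=cv2.INTER_CUBIC)
for p in q: cv2.circle(V,(int((p[0]-max(cu-60,0)+.5)*5),int((p[1]-max(cv_-60,0)+.5)*5)),1,(255,0,0),-1)
cv2.imwrite("pics/bore.png",V[:,:,::-1])
E
```

```text
tcp [ 0.4991 -0.465   0.1198] yaw_y 0.886 rel [0.1632 0.2333 0.0202] turn None q7 1.1963183977168261 t 26.2167
[255.16757753 159.65823114]
[(np.float32(-113.88309), np.float64(0.47400000000000003), np.float64(-0.443)), (np.float32(-112.417145), np.float64(0.47350000000000003), np.float64(-0.443)), (np.float32(-111.86978), np.float64(0.47400000000000003), np.float64(-0.4435)), (np.float32(-111.50235), np.float64(0.47400000000000003), np.float64(-0.4425))] thr mean [-111.3061018    0.4739375   -0.4429375]
```

View pics/bore.png

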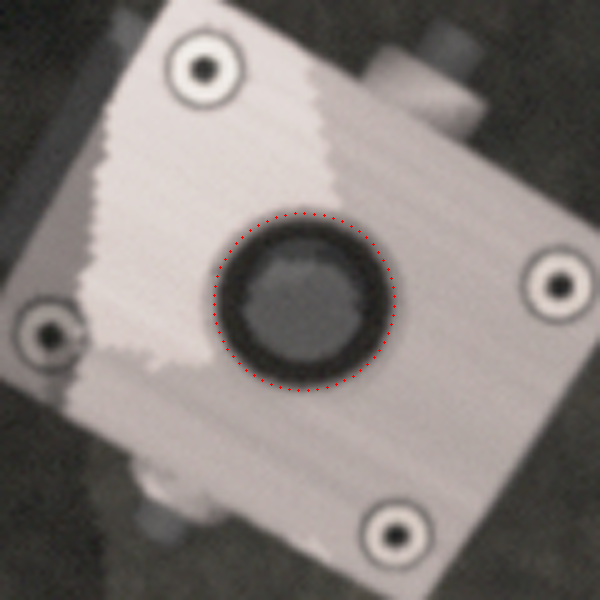

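The bore rim fits the red dots (crop centre (304,301)), giving about (0.474,-0.443). Next, measure the bush from the same camera-relative position.

To row units: 0.0331 m / 0.6 = 0.0552, 0.0186 m / 0.6 = 0.031.

run_rows --motion '[0.06,0.0155,0.0277,0,0,0.06,0.031,0.0552,0,0,0.06,0.031,0.0552,0,0,0.06,0.031,0.0552,0,0,0.06,0.031,0.0552,0,0,0.06,0.031,0.0552,0,0,0.06,0.031,0.0552,0,0,0.06,0.0155,0.0277,0,0]'

```text
t: 26.93
eef_pos: [0.5472, -0.1971, 0.1212]
tool_rot: [-0.002, 0.333, 0.943, 0.002]
contact_force: [-0.6, 1.3, 0.2]
grip_width: 0.0599
grip_force: 0.0
```

run_rows --motion '[0.06,0,0,0,0,0.06,0,0,0,0,0.06,0,0,0,0,0.06,0,0,0,0]'

```text
t: 27.27
eef_pos: [0.5454, -0.2061, 0.1203]
tool_rot: [-0.002, 0.338, 0.941, -0.001]
contact_force: [-0.4, 0.6, -0.4]
grip_width: 0.06
grip_force: 0.0
```

```bash
python3 - <<'E'
from h import *
W=capture("wrist");I=W["image"];h=cv2.cvtColor(I,cv2.COLOR_RGB2HSV)
m=(h[:,:,1]>110)&(h[:,:,0]>10)&(h[:,:,0]<32)&(h[:,:,2]>60)
n,l,st,c=cv2.connectedComponentsWithStats(m.astype(np.uint8));k=1+np.argmax(st[1:,4])
cn,_=cv2.findContours((l==k).astype(np.uint8),0,1);hu=cv2.convexHull(max(cn,key=len));M=cv2.moments(hu);p=np.array([M["m10"]/M["m00"],M["m01"]/M["m00"]])
x,A=locate(W,"guide_bush",p,"wrist",(.52,-.181));print(p,st[k],x,A,M["m00"])
for o in silhouettes("wrist","guide_bush"): print(o["p"],locate(W,"guide_bush",cen(o["pixels"]),"wrist",(.52,-.181))[0])
rel(*x,.018)
E
```

```text
[258.94313464 152.4304567 ] [ 232  126   55   54 2179] [ 0.52013595 -0.18118074] 2208.5767746435595 2248.0
0.94 [ 0.51997862 -0.18112891]
0.8 [ 0.5595963  -0.06757599]
0.64 [ 0.60427659 -0.22111865]
tcp [ 0.5456 -0.2057  0.1202] yaw_y 0.882 rel [0.0349 0.003  0.1023] turn None q7 0.737640955677363 t 27.3667
```

To row units: 0.02 m / 0.6 = 0.0333, 0.0175 m / 0.6 = 0.0292.

run_rows --motion '[0.06,0.0292,0.0025,0,0,0.06,0.0292,0.0025,0.0333,0,0.06,0,0,0.0333,0,0.06,0,0,0.0167,0,0.06,0,0,0,0,0.06,0,0,0,0,0.06,0,0,0,0,0.06,0,0,0,0]'

```text
t: 28.03
eef_pos: [0.5218, -0.18, 0.0713]
tool_rot: [-0.001, 0.337, 0.942, -0.0]
contact_force: [-0.2, -0.3, -0.4]
grip_width: 0.0601
grip_force: 0.0
```

```bash
python3 -c "
from h import *
rel(.5201,-.1811,.018,.885)"
```

```text
tcp [ 0.5218 -0.18    0.0713] yaw_y 0.884 rel [ 0.0005 -0.0019  0.0533] turn -0.0009088865467175022 q7 0.6380215252212188 t 28.0333
```

To row units: 0.02 m / 0.6 = 0.0333, 0.013 m / 0.6 = 0.0217.

run_rows --motion '[0.06,0.0008,-0.0028,0.0333,0,0.06,0,0,0.0333,0,0.06,0,0,0.0217,0,0.06,0,0,0,0,0.06,0,0,0,0,0.06,0,0,0,0]'

```text
t: 28.53
eef_pos: [0.52, -0.1805, 0.0185]
tool_rot: [-0.001, 0.336, 0.942, 0.0]
contact_force: [-0.1, 0.6, 0.1]
grip_width: 0.0599
grip_force: 0.0
```

```bash
python3 -c "
from h import *
rel(.5201,-.1811,.018,.885)"
```

```text
tcp [ 0.52   -0.1805  0.0185] yaw_y 0.885 rel [-0.0005 -0.0004  0.0005] turn -0.00014494474644521915 q7 0.5966051257327835 t 28.5333
```

run_rows --motion '[0.036,0,0,0,0,0.036,0,0,0,0,0.036,0,0,0,0,0.036,0,0,0,0,0.036,0,0,0,0]' --squeeze 40

```text
t: 28.95
eef_pos: [0.52, -0.1806, 0.0188]
tool_rot: [-0.001, 0.336, 0.942, -0.0]
contact_force: [-0.3, -0.3, 5.7]
grip_width: 0.039
grip_force: 39.5
```

```bash
python3 -c "
from h import *
rel(.5201,-.1811,.018,.885)"
```

```text
tcp [ 0.52   -0.1806  0.0188] yaw_y 0.885 rel [-0.0004 -0.0003  0.0008] turn -0.00022512527916251912 q7 0.5963556290048645 t 28.95
```

To row units: -0.04 m / 0.6 = -0.0667, -0.0332 m / 0.6 = -0.0553.

run_rows --motion '[0.036,0,0,-0.0333,0,0.036,0,0,-0.0667,0,0.036,0,0,-0.05,0,0.036,-0.0155,-0.0277,-0.0167,0,0.036,-0.031,-0.0553,0,0,0.036,-0.031,-0.0553,0,0,0.036,-0.031,-0.0553,0,0,0.036,-0.031,-0.0553,0,0]'

```text
t: 29.62
eef_pos: [0.489, -0.3509, 0.1182]
tool_rot: [-0.002, 0.336, 0.942, -0.0]
contact_force: [1.0, 0.2, -1.5]
grip_width: 0.0392
grip_force: 40.7
```

run_rows --motion '[0.036,-0.031,-0.0553,0,0,0.036,-0.031,-0.0553,0,0,0.036,-0.0155,-0.0277,0,0,0.036,0,0,0,0,0.036,0,0,0.0333,0,0.036,0,0,0,0,0.036,0,0,0,0,0.036,0,0,0,0]'

```text
t: 30.28
eef_pos: [0.4736, -0.4417, 0.098]
tool_rot: [-0.002, 0.336, 0.942, 0.0]
contact_force: [0.4, -0.4, -1.4]
grip_width: 0.0389
grip_force: 40.6
```

```bash
python3 -c "
from h import *
rel(.474,-.443,.058,.885)"
```

```text
tcp [ 0.4736 -0.4417  0.098 ] yaw_y 0.886 rel [-0.0013 -0.0007  0.04  ] turn 0.0014508231690602003 q7 1.1361815440031164 t 30.2833
```

To row units: 0.02 m / 0.6 = 0.0333, 0.014 m / 0.6 = 0.0233.

run_rows --motion '[0.036,-0.0013,-0.0007,0.0333,0,0.036,0,0,0.0233,0,0.036,0,0,0,0,0.036,0,0,0,0,0.036,0,0,0,0,0.036,0,0,0,0]'

```text
t: 30.78
eef_pos: [0.4739, -0.4436, 0.0643]
tool_rot: [-0.001, 0.336, 0.942, -0.0]
contact_force: [-0.1, -0.4, -1.4]
grip_width: 0.0391
grip_force: 40.6
```

```bash
python3 -c "
from h import *
rel(.474,-.443,.044,.885)"
```

```text
tcp [ 0.4739 -0.4436  0.0643] yaw_y 0.885 rel [0.0003 0.0006 0.0203] turn 0.00016985106398714755 q7 1.1160164159554378 t 30.7833
```

Well centred; go down into the bore in small steps.

run_rows --motion '[0.036,0.0005,0.0007,0.01,0,0.036,0,0,0.0083,0,0.036,0,0,0,0,0.036,0,0,0,0]'

```text
t: 31.12
eef_pos: [0.4729, -0.4426, 0.0519]
tool_rot: [-0.003, 0.336, 0.942, 0.0]
contact_force: [-0.4, 0.4, -1.6]
grip_width: 0.0392
grip_force: 40.6
```

run_rows --motion '[0.036,0,0,0.0083,0,0.036,0,0,0.005,0,0.036,0,0,0,0,0.036,0,0,0,0]'

```text
t: 31.45
eef_pos: [0.4734, -0.4429, 0.0442]
tool_rot: [-0.002, 0.336, 0.942, -0.0]
contact_force: [-0.3, -0.0, -1.2]
grip_width: 0.0392
grip_force: 40.6
```

run_rows --motion '[0.036,0,0,0.0033,0,0.036,0,0,0,0,0.036,0,0,0,0]'

```text
t: 31.7
eef_pos: [0.4737, -0.4432, 0.0425]
tool_rot: [-0.001, 0.336, 0.942, -0.0]
contact_force: [1.5, -0.6, -1.1]
grip_width: 0.039
grip_force: 40.7
```

To row units: 0.001 m / 0.6 = 0.0017.

run_rows --motion '[0.036,0,0,0.0017,0,0.036,0,0,0,0]'

```text
t: 31.87
eef_pos: [0.4738, -0.4433, 0.0419]
tool_rot: [-0.001, 0.336, 0.942, -0.0]
contact_force: [1.4, -1.0, 2.1]
grip_width: 0.0387
grip_force: 40.9
```

run_rows --motion '[0.036,0,0,0.0017,0,0.036,0,0,0,0]'

```text
t: 32.03
eef_pos: [0.4739, -0.4433, 0.0412]
tool_rot: [-0.001, 0.336, 0.942, -0.0]
contact_force: [1.2, -0.9, 5.4]
grip_width: 0.039
grip_force: 41.2
```

run_rows --motion '[0.036,0,0,0.0008,0,0.036,0,0,0,0]'

```text
t: 32.2
eef_pos: [0.4739, -0.4434, 0.041]
tool_rot: [-0.001, 0.336, 0.942, -0.0]
contact_force: [0.6, -1.2, 7.0]
grip_width: 0.0388
grip_force: 41.3
```

To row units: -0.025 m / 0.6 = -0.0417, -0.001 m / 0.6 = -0.0017.

run_rows --motion '[0.036,0,0,-0.0017,0,0.055,0,0,0,0,0.055,0,0,0,0,0.055,0,0,0,0,0.055,0,0,-0.0333,0,0.055,0,0,-0.0417,0,0,0,0,0,0,0,0,0,0,0]'

```text
t: 32.87
eef_pos: [0.4739, -0.4433, 0.0868]
tool_rot: [-0.001, 0.336, 0.942, -0.0]
contact_force: [-0.3, 0.0, 0.1]
grip_width: 0.0318
grip_force: 0.0
```

run_rows --motion '[0,0,0,0,0,0,0,0,0,0,0,0,0,0,0,0,0,0,0,0,0,0,0,0,0]'

```text
t: 33.28
eef_pos: [0.4731, -0.4427, 0.0852]
tool_rot: [-0.003, 0.336, 0.942, 0.0]
contact_force: [0.1, -0.4, 0.5]
grip_width: 0.0002
grip_force: 0.0
```

```bash
python3 - <<'E'
from h import *
rel(.474,-.443,.055)
T=capture("top");S=capture("scene");a=T["image"][205:305,260:400];b=S["image"][150:230,230:390]
cv2.imwrite("pics/p.png",np.vstack([cv2.resize(a,(420,300),interpolation=cv2.INTER_CUBIC),cv2.resize(b,(420,210),interpolation=cv2.INTER_CUBIC)])[:,:,::-1])
E
```

```text
tcp [ 0.4731 -0.4427  0.0852] yaw_y 0.885 rel [-0.0011  0.0004  0.0302] turn None q7 1.128828012877077 t 33.2833
```

View pics/p.png

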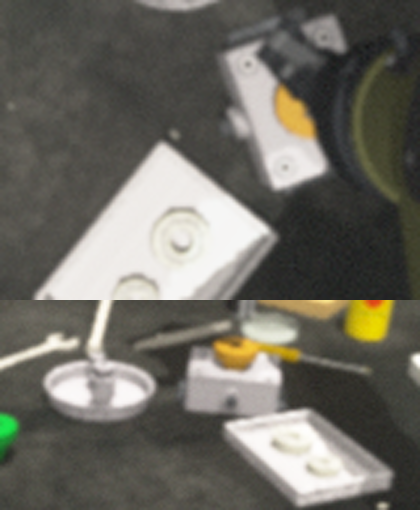

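Both seals lie flat in the tray; the bush stands proud in the bore. Now press from above.

To row units: 0.015 m / 0.6 = 0.025, 0.01 m / 0.6 = 0.0167.

run_rows --motion '[0,-0.0008,0,0.025,0,0,0,0,0.0167,0,0,0,0,0,0,0,0,0,0,0,0,0,0,0,0]'

```text
t: 33.8
eef_pos: [0.4736, -0.4431, 0.0605]
tool_rot: [-0.002, 0.336, 0.942, 0.0]
contact_force: [-0.4, 0.7, -0.2]
grip_width: -0.0
grip_force: 0.0
```

run_rows --motion '[0,0,0,0.005,0,0,0,0,0,0,0,0,0,0,0]'

```text
t: 34.05
eef_pos: [0.4737, -0.4433, 0.0579]
tool_rot: [-0.002, 0.336, 0.942, -0.0]
contact_force: [-0.3, 0.8, 0.3]
grip_width: 0.0
grip_force: 0.0
```

run_rows --motion '[0,0,0,0.0033,0,0,0,0,0,0]'

```text
t: 34.22
eef_pos: [0.4736, -0.4432, 0.0557]
tool_rot: [-0.002, 0.336, 0.942, -0.0]
contact_force: [-0.6, -0.5, -0.0]
grip_width: 0.0002
grip_force: 0.1
```

To row units: 0.0015 m / 0.6 = 0.0025.

run_rows --motion '[0,0,0,0.0025,0,0,0,0,0,0]'

```text
t: 34.38
eef_pos: [0.4738, -0.4435, 0.0547]
tool_rot: [-0.002, 0.336, 0.942, -0.0]
contact_force: [-0.1, -1.2, 2.6]
grip_width: -0.0002
grip_force: 1.2
```

run_rows --motion '[0,0,0,0.002,0,0,0,0,0,0]'

```text
t: 34.55
eef_pos: [0.4741, -0.4437, 0.054]
tool_rot: [-0.001, 0.336, 0.942, -0.0]
contact_force: [-0.6, -0.4, 5.4]
grip_width: -0.0001
grip_force: 2.6
```

run_rows --motion '[0,0,0,0.0017,0,0,0,0,0,0]'

```text
t: 34.72
eef_pos: [0.4743, -0.4438, 0.0533]
tool_rot: [-0.001, 0.336, 0.942, -0.001]
contact_force: [-1.6, -0.4, 6.3]
grip_width: 0.0003
grip_force: 3.2
```

To row units: 0.001 m / 0.6 = 0.0017.

run_rows --motion '[0,0,0,0.0017,0,0,0,0,0,0]'

```text
t: 34.88
eef_pos: [0.4745, -0.4438, 0.0522]
tool_rot: [-0.001, 0.336, 0.942, -0.001]
contact_force: [-1.2, -0.3, 3.3]
grip_width: -0.0001
grip_force: 2.1
```

run_rows --motion '[0,0,0,0.0017,0,0,0,0,0,0]'

```text
t: 35.05
eef_pos: [0.4744, -0.4436, 0.0508]
tool_rot: [-0.001, 0.336, 0.942, -0.0]
contact_force: [-0.2, -0.6, 1.2]
grip_width: -0.0002
grip_force: 1.3
```

run_rows --motion '[0,0,0,0.0017,0,0,0,0,0,0]'

```text
t: 35.22
eef_pos: [0.4736, -0.4432, 0.049]
tool_rot: [-0.002, 0.336, 0.942, -0.0]
contact_force: [0.3, -0.2, 1.5]
grip_width: 0.0002
grip_force: 0.4
```

run_rows --motion '[0,0,0,0.0017,0,0,0,0,0,0]'

```text
t: 35.38
eef_pos: [0.4734, -0.443, 0.0477]
tool_rot: [-0.002, 0.336, 0.942, -0.0]
contact_force: [0.6, -0.9, 0.7]
grip_width: -0.0002
grip_force: 0.2
```

Snapping through; continue gently until the face stops it near 0.046.

To row units: 0.001 m / 0.6 = 0.0017.

run_rows --motion '[0,0,0,0.0017,0,0,0,0,0,0]'

```text
t: 35.55
eef_pos: [0.4733, -0.443, 0.0467]
tool_rot: [-0.002, 0.336, 0.942, 0.0]
contact_force: [0.3, -0.3, -0.3]
grip_width: 0.0001
grip_force: 0.0
```

run_rows --motion '[0,0,0,0.0013,0,0,0,0,0,0]'

```text
t: 35.72
eef_pos: [0.4733, -0.443, 0.0462]
tool_rot: [-0.002, 0.336, 0.942, -0.0]
contact_force: [-0.5, 0.7, 1.6]
grip_width: -0.0
grip_force: 1.0
```

run_rows --motion '[0,0,0,0.0013,0,0,0,0,0,0]'

```text
t: 35.88
eef_pos: [0.4733, -0.443, 0.0462]
tool_rot: [-0.002, 0.336, 0.942, -0.0]
contact_force: [-1.9, 1.9, 6.1]
grip_width: 0.0001
grip_force: 3.5
```

To row units: -0.04 m / 0.6 = -0.0667, 0.035 m / 0.6 = 0.0583.

run_rows --motion '[0,0,0,-0.0167,0,0,0,0,-0.05,0,0,0,0,-0.0667,0,0,0,0,-0.0667,0,0,0.05,0.0333,-0.05,0,0,0.0583,0.0333,-0.0333,0,0,0.0583,0.0333,0,0,0,0.05,0.0167,0,0]'

```text
t: 36.55
eef_pos: [0.4212, -0.3103, 0.2131]
tool_rot: [0.0, 0.335, 0.942, 0.0]
contact_force: [-0.3, 1.1, -0.1]
grip_width: -0.0001
grip_force: 0.0
```

run_rows --motion '[0,0,0,0,0,0,0,0,0,0,0,0,0,0,0]'

```text
t: 36.8
eef_pos: [0.4208, -0.3145, 0.2116]
tool_rot: [-0.001, 0.336, 0.942, -0.001]
contact_force: [0.4, -0.1, 0.0]
grip_width: 0.0001
grip_force: 0.0
```

Run:
```python
from h import *
S=capture("scene");W=capture("wrist");b=S["image"][140:240,225:395]
cv2.imwrite("pics/f.png",np.hstack([cv2.resize(W["image"],(512,384))[:, 40:440],cv2.resize(b,(400,384),interpolation=cv2.INTER_CUBIC)])[:,:,::-1])
```

```text
(no output)
```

View pics/f.png

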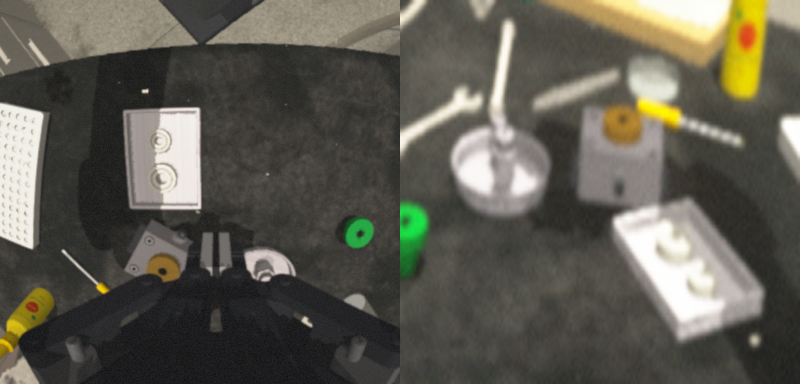

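Run:
```python
from h import *
for c in("top","scene"):
    d=capture(c)
    for n,x0 in(("inlet_valve",(.5705,-.3555)),("outlet_valve",(.5937,-.3877))):
        print(c,n,"exp",hullc(d,n,x0,c,.003),[(round(float(o["p"]),2),cen(o["pixels"]).round(1),int(o["pixels"].sum())) for o in silhouettes(c,n)])
    if c=="top":
        g=cv2.cvtColor(d["image"],cv2.COLOR_RGB2GRAY);print(g[170:206:1,300:340:1][::2,::2])
```

```text
top inlet_valve exp (array([309.85022628, 184.60456857]), 159.9565302564297) [(0.73, array([309.2, 185.2]), 177), (0.46, array([302.3, 274.2]), 169)]
top outlet_valve exp (array([327.2010085 , 172.08217902]), 108.76990687474608) [(0.59, array([273. ,  89.7]), 861)]
[[241 241 241 240 240 239 239 240 240 238 223 204 185 220 205 218 218 201
  236 233]
 [240 241 241 240 240 239 239 239 240 235 218 173 177 225 196 202 226 227
  237 208]
 [239 241 241 240 240 240 238 239 239 237 223 175 174 202 227 227 222 237
  232 176]
 [239 240 242 241 238 226 223 230 238 239 228 202 183 192 182 209 233 238
  215 172]
 [239 238 240 239 222 182 174 178 211 237 239 233 224 216 215 233 238 233
  188 167]
 [239 234 223 214 216 216 213 181 174 208 239 240 240 239 239 239 239 225
  171 168]
 [234 215 206 196 236 235 232 232 180 193 237 241 240 239 238 240 239 210
  168 168]
 [224 195 208 212 236 160 187 237 210 218 238 240 240 240 240 239 237 186
  167 167]
 [223 201 200 205 241 218 221 238 233 240 238 239 240 240 240 239 235 180
  166 167]
 [228 212 189 197 227 240 233 230 238 240 238 238 240 237 233 238 227
[... 163 characters left out ...]
170 169 171
  170 141]
 [239 239 240 239 238 238 237 240 240 239 241 240 239 239 216 171 169 171
  158 120]
 [221 238 238 240 240 238 237 239 241 240 240 241 240 237 218 176 171 165
  130 127]
 [181 222 238 239 240 239 239 238 240 240 240 240 240 225 176 170 162 133
  120 130]
 [184 186 216 228 238 239 238 237 239 241 239 240 239 213 169 154 126 126
  127  92]
 [122 182 184 173 197 230 238 238 237 240 241 238 212 159 136 121 131 129
   93  67]
 [ 90 109 138 171 176 176 192 211 221 225 221 186 137 125 132 133 116  81
   66  67]]
scene inlet_valve exp (array([268.78236856, 181.9168704 ]), 170.36903005558997) []
scene outlet_valve exp (array([266.66049969, 176.74931413]), 103.82910577417351) []
```

Run:
```python
from h import *
d=capture("top");g=cv2.cvtColor(d["image"],cv2.COLOR_RGB2GRAY)
print("\n".join("".join("%4d"%v for v in r) for r in g[160:184,316:342]))
```

```text
238 238 239 238 238 237 237 237 237 237 237 237 237 235 230 221 192 166 168 192 213 221 205 168 118  89
 238 238 239 238 237 238 236 236 237 237 236 237 237 238 237 232 219 189 166 167 182 208 222 206 161 112
 238 237 238 239 239 237 237 237 238 237 238 238 237 238 238 238 233 220 193 170 163 186 213 226 203 156
 239 238 238 239 239 238 238 237 237 238 237 235 236 237 237 238 237 232 223 193 170 169 198 223 225 191
 238 238 238 239 239 238 238 237 237 235 231 226 228 234 236 237 236 236 233 222 192 170 176 208 223 214
 239 239 238 238 238 239 239 238 236 228 211 199 202 218 224 227 228 234 237 232 220 190 169 179 208 222
 239 238 239 239 238 239 238 238 233 217 197 185 184 189 197 200 208 221 233 237 233 214 177 163 190 223
 239 239 238 238 237 236 235 232 224 210 197 196 195 196 201 198 190 203 228 236 238 227 198 165 175 209
 239 240 239 237 234 230 225 218 204 195 197 203 216 222 222 218 197 191 216 233 237 235 219 178 161 187
 239 239 239 235 227 219 213 197 189 188 204 219 222 224 229 226 205 185 203 228 237 238 229 195 158 170
 240 240 237 231 223 217 201 193 183 194 219 221 20
[... 718 characters left out ...]
95 197 194 184 188 199 221 232 238 238 234 215 185 171 166 167 158 135
 211 228 237 240 239 236 232 226 223 219 216 215 216 222 232 237 238 238 232 209 178 165 169 164 159 138
 186 216 230 236 239 240 239 237 237 236 235 234 234 236 238 239 239 236 224 198 171 166 169 168 162 139
 173 187 213 231 239 240 240 240 240 239 240 238 239 239 240 239 238 234 217 183 167 166 170 167 158 139
 172 171 196 227 238 240 240 240 239 240 239 239 238 240 240 240 239 232 209 176 168 167 168 167 160 140
 181 170 194 226 238 240 239 240 240 240 240 239 239 240 240 240 238 228 198 172 168 167 168 166 160 141
 193 179 201 227 237 239 240 240 240 240 240 240 239 239 240 240 237 220 186 169 167 168 167 166 161 140
```

The outlet valve shows from above as a round disc with its central hole, at (329,171), so it is standing upright.

```bash
python3 -c "
from station import *
print(close_job())"
```

```text
the job is handed in; nothing more can be done
None
```

The job is handed in at about 38 s: both valves stand upright in the dish, both seals lie flat side by side in the tray, and the brass bush is pressed home in the pump head; the spanner and beaker were not touched.

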